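# Stopper the cabochon jar

### The job

Put the dark green oval cabochon into the open glass jar through its mouth, then close the jar with the loose wooden stopper: set its taper in the grey sleeve of the neck, let it centre itself, and bed it with a firm steady push of about 1.4 kg (14 N), held for a moment. Never push the stopper harder than 2 kg or lean on the glass; let go with the stopper standing straight in the neck, and leave the other stones, the tweezers, the loupe and the two closed jars alone.

Things in the scene. Friction and masses are not known exactly. Their poses are not given: they have to be found in the camera images.
- jar: The open jar: squat clear glass, fixed to the bench in a turned wooden foot 112 mm across, 14 mm high. Origin: centre of the foot's underside on the bench, z up. Glass body 90 mm across up to 46 mm height, then a shoulder and a straight neck, 76 mm outside, 68 mm inside; rim 78 mm above the bench. Which of the three jar places holds the open jar varies.
- jar_rim (a point): Centre of the open jar's mouth at rim height (78 mm). The neck is lined with a dark grey sleeve, a cone of 15 degrees half angle narrowing downward, 16 mm tall, inside 57 mm across at its top, 48 mm at its bottom. How deep it sits differs each time and is not measured: its top edge is 0 to 12 mm below the rim. It stays there and gives elastically, about 12 N per mm.
- jar_floor (a point): Centre of the cork liner in the open jar, 11 mm above the bench. A stone may be dropped on it from just above the rim.
- stopper: Loose turned stopper of pale wood, 0.08 to 0.17 kg, standing on its small end. Origin: centre of its flat underside, z up its axis. Plug 49 mm across at the underside, widening to 62 mm at 24 mm height (15 degrees half angle, like the sleeve), flat top at 26 mm; above it a stem 22 mm across and a round knob 28 mm across from 42 to 66 mm height.
- stopper_knob (a point): Grasp point in the stopper's knob: on its axis, 54 mm above its underside. The stopper can be pushed while held here. Seated, its underside is somewhere from 13 to 30 mm below the jar's rim, depending on the sleeve; where is found only by feeling the push back.
- stopper_top (a point): Top of the stopper's knob, on its axis, 66 mm above its underside; closed fingers may also push here. A push of 10 N or more, held 0.3 s, beds the stopper; above 20 N the glass neck is at risk.
- stone: The dark green oval cabochon to be put in the jar, loose, flat on the bench: 34 mm long (its x axis), 24 mm wide (y) with parallel straight flanks to grip, 12 mm thick, upright flank 6.5 mm high, domed top; 24 g. Origin: centre of its underside.
- jar_pale: Bystander: closed jar of pale stones, fixed, same shape as the open jar, wooden stopper in it to 128 mm height. Origin: centre of its foot's underside.
- jar_lime: Bystander: closed jar of yellow-green stones, fixed, same shape, wooden stopper in it to 128 mm height. Origin: centre of its foot's underside.
- cab_round: Bystander: loose pale round cabochon 26 mm across, 9 mm high. Origin: centre of its underside.
- cab_oval: Bystander: loose mid-green oval cabochon 26 x 18 x 8 mm. Origin: centre of its underside.
- cab_lime: Bystander: loose yellow-green oval cabochon 28 x 20 x 9 mm. Origin: centre of its underside.
- tweezers: Bystander: loose steel tweezers 167 mm long (x axis), 17 mm wide, 8 mm high. Origin: under their middle.
- loupe: Bystander: loose folding loupe, 60 x 26 x 18 mm, black lens barrel and steel case. Origin: under the lens barrel.
Not all that is in view belongs to the job. Leave any blue, purple or yellow look-alike of the stopper alone.

How it is judged (in metres and radians):
On the way, in this order (a step that is already met when the one before it is completed fails the run):
1. the dark green cabochon lies in the open jar, let go (horizontal distance between stone and jar below 0.042 m and z of stone in the frame of jar below 0.046 m and contact force between stone and the fingers below 0.1 N), for 0.2 s.
2. the stopper, upright and centred in the sleeve, is pushed against the jar with at least 10 N for 0.3 s (contact force between stopper and jar above 10 N and horizontal distance between stopper and jar below 0.003 m and z of stopper in the frame of jar_rim below -0.01 m and angle between stopper's own z axis and vertical below 0.07 rad), for 0.3 s.
At the end, for the whole second after the job is handed in: The dark green cabochon is inside the open jar; the stopper rests in the jar's neck, its underside at least 10 mm below the rim, centred within 3 mm and upright within 4 degrees, released; both at rest (horizontal distance between stone and jar below 0.042 m and z of stone in the frame of jar below 0.046 m and horizontal distance between stopper and jar below 0.003 m and z of stopper in the frame of jar_rim below -0.01 m and angle between stopper's own z axis and vertical below 0.07 rad and linear speed of stopper below 0.02 m/s and linear speed of stone below 0.03 m/s); the robot touches nothing.
It fails at once if the stopper is pushed on the jar with more than 20 N (contact force between stopper and jar above 20 N).
It fails at once if the robot pushes on the open jar itself with more than 10 N (contact force between any of the arm, the fingers and jar above 10 N).
It fails at once if the robot touches a closed jar with more than 2 N (contact force between any of the arm, the fingers and jar_pale above 2 N or contact force between any of the arm, the fingers and jar_lime above 2 N).
It fails at once if another stone, the tweezers or the loupe is moved by more than 15 mm (distance of any of cab_round, cab_oval, cab_lime, tweezers, loupe from where it was at the start of the episode above 0.015 m).
It also fails if it takes over 72 s, if anything falls off the work surface, if the arm or the gripper's body presses on something with over 40 N, if the wrist force passes 120 N, or if a joint passes its speed limit or range.

### The arm

A 6-joint arm with a two-finger parallel gripper is mounted at the origin on the work surface. World frame = base frame: x ahead of the robot, y to its left, z up, the work surface at z = 0. Lengths are in mm, angles in rad, forces in N, time in s.
With the tool pointing down it reaches from about 425 to 950 mm from the base axis. Payload 14.7 kg.
Tool frame: the origin (TCP) lies at the very end of the fingers, on their centre line; the grasp point (between the pads) lies robot.pinch_z behind it (robot.pinch_z is the distance from the TCP to the grasp point, in mm); z points along the fingers, x is the direction in which the jaws open and shut, and the axes are right-handed (so a half turn about z gives the same grasp; the last joint's range is limited). The gripper opens to 85 mm and grips with 20 to 120 N. Pads are 22 mm wide; open, the fingers measure 114 mm over their backs; the gripper's body (76 mm by 85 mm) begins 54 mm behind the grasp point. The pads swing forward as they close: fully open they stand 13 mm farther back than shut.
Start: joints at [1.225, 0.48, 1.596, -0, 1.065, -0.047], TCP at [191.318, 621.2, 231.297] pointing down, gripper open.
Joint ranges: [-2.75, 2.75], [-0.82, 2.05], [0.23, 2.67], [-1.56, 4.7], [0.09, 2.69], [-2.92, 2.92]. Speed limits (rad/s): [1.89, 1.89, 2.39, 3.01, 3.01, 3.01].

### API

Orientations are given as a 3x3 rotation matrix whose columns are the frame's x, y, z axes.
In Python, from rig import robot, imaging, job gives the robot as it stands.
- The arm moves only by the tool move_arm, never from a script. Its argument "targets" is text: rows parted by semicolons, each of 5 numbers parted by spaces: the shift along the tool's x, y, z in cm, then the turn about the tool's z in rad, then the closure, from -1 (fully open) to 1 (shut). A call has 1 to 10 rows; each row is the pose to reach, as a shift and turn from the pose commanded when the call began, along the tool's axes at that moment; what a row does not reach only later rows make up. A row lasts 1/8 s, in which the tool goes at most 62.5 mm and 10.7 degrees, less where a joint would pass 70% of its speed; a pose out of reach is approached as far as the arm can. A call with a gripper value outside its range is refused whole. The fingers move at their own pace and stop on an object; the grip force is fixed at half the most. Time passes only in rows, so rows that repeat a pose let the fingers close. It gives the time, the measured TCP pose, the force and the opening at its end, in the units of the state.
- robot.get_obs(): the state, without advancing time (a new reading comes with each control period).
- imaging.snapshot(name): name is "side" or "top" or "wrist"; returns (picture, depth): 400x640x3 uint8, blue, green, red; 400x640 float32, mm along the optical axis (not along the pixel's ray), 0 where there is no reading.
- imaging.camera_model(name): a dict with "camera_matrix" (3x3 intrinsics, pixels), "R" (3x3) and "t" (3): a world point X has camera coordinates R X + t; the wrist camera has in their place "mount" (4x4, takes a point from camera to tool coordinates, whose origin is the TCP and whose axes are the tool frame's). Camera axes: x right, y down, z forward; pixel columns grow to the right and rows downward; lengths in mm; the calibration is good to about 2 mm. A picture is of the moment at which its call begins: read the wrist's pose just before it. camera_model takes no time and is no camera call.
- job.job_done(): hands the job in, once; it reports no verdict.
The state is a dict: "time": time; "joint_positions": joint angles; "joint_vel": joint speeds; "tau": joint torques, N m; "tool_pos": TCP position; "ee_rot": TCP orientation; "ft_force": force on the tool from outside, world axes, zero at the start; "torque": the same for the moment, N m; "gripper_width": opening from 0.0 (shut) to 1.0 (fully open).
Only numpy, scipy, OpenCV 4.12 (cv2) and the standard library are available. Lean on these libraries where they do the work, as an engineer would, in place of code of your own. Each camera call takes 0.05 s, during which the arm holds its last target.

## Working session

There is one attempt and no reset: what is moved stays moved. The work goes in short steps, Python scripts to look and compute and a tool call to move; the robot and the scene stay as the last step left them, time stands still between calls to the robot, and variables do not carry over. Pictures are saved under pics/ and viewed, and the job is handed in when it is done.

Besides the shell and the picture viewer there is one more tool, called by a JSON object that holds its "name" and its "arguments", one argument or row to a line. move_arm: Moves the arm, as the interface text tells. Its arguments: {"type":"object","properties":{"targets":{"type":"string"}},"required":["targets"]}

```bash
ls; mkdir -p pics; python3 - <<'E'
from rig import robot, imaging, job
import cv2,numpy as np
o=robot.get_obs(); print(o, robot.pinch_z)
for n in ("side","top","wrist"):
    p,d=imaging.snapshot(n); cv2.imwrite(f"pics/{n}0.png",p); np.save(f"pics/{n}0.npy",d)
    print(n,imaging.camera_model(n))
E
```

```text
pics
{'time': 0.0, 'joint_positions': array([ 1.22538117e+00,  4.80815472e-01,  1.59691037e+00,  2.97520689e-06,
        1.06508544e+00, -4.66046626e-02]), 'joint_vel': array([ 0.00051298, -0.00041555,  0.00111418, -0.00191876,  0.00010371,
        0.0014381 ]), 'tau': array([-4.95953762e-03, -9.50609064e+01, -4.30179048e+01, -3.29367622e-04,
        1.16641622e-02, -7.90016372e-06]), 'tool_pos': array([191.18569077, 620.79777877, 230.66940312]), 'ee_rot': array([[ 2.94384745e-01,  9.55686899e-01, -4.15062686e-04],
       [ 9.55686214e-01, -2.94385031e-01, -1.14577288e-03],
       [-1.21718838e-03, -5.93716294e-05, -9.99999257e-01]]), 'ft_force': array([-0.43973406,  0.67135598,  0.50745832]), 'torque': array([ 0.01735781, -0.01835768,  0.02737344]), 'gripper_width': 1.000150281804883} 18.700000000000003
side {'camera_matrix': array([[490.6844527 ,   0.        , 318.46940887],
       [  0.        , 490.6844527 , 197.93595701],
       [  0.        ,   0.        ,   1.        ]]), 'R': array([[ 0.86750713, -0.49716888,  0.01595259],
       [-0.36527779, -0.65848444, -0.65800485],
     
[... 320 characters left out ...]
 0.03110848],
       [-0.98396757, -0.01043895, -0.17804169],
       [ 0.17827805, -0.02972399, -0.9835311 ]]), 't': array([ -62.29126062,  475.05669446, 1054.5858298 ])}
wrist {'camera_matrix': array([[355.79520302,   0.        , 329.1480079 ],
       [  0.        , 355.79520302, 197.18520654],
       [  0.        ,   0.        ,   1.        ]]), 'mount': array([[ 9.99999706e-01, -7.28799878e-04, -2.37090798e-04,
        -9.07786394e-02],
       [ 7.66220258e-04,  9.57334326e-01,  2.88981661e-01,
        -7.38141310e+01],
       [ 1.63653601e-05, -2.88981758e-01,  9.57334604e-01,
        -1.42385402e+02],
       [ 0.00000000e+00,  0.00000000e+00,  0.00000000e+00,
         1.00000000e+00]])}
```

View pics/top0.png

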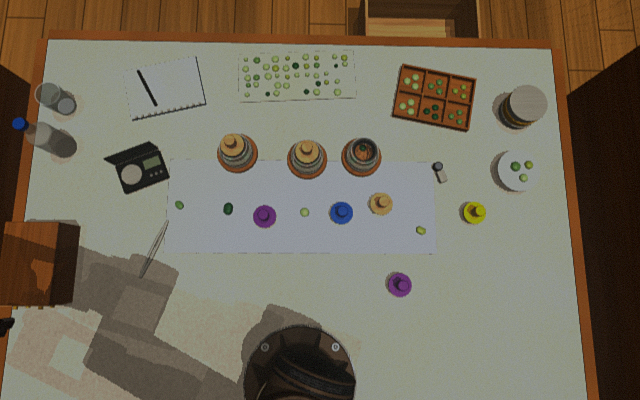

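View pics/side0.png

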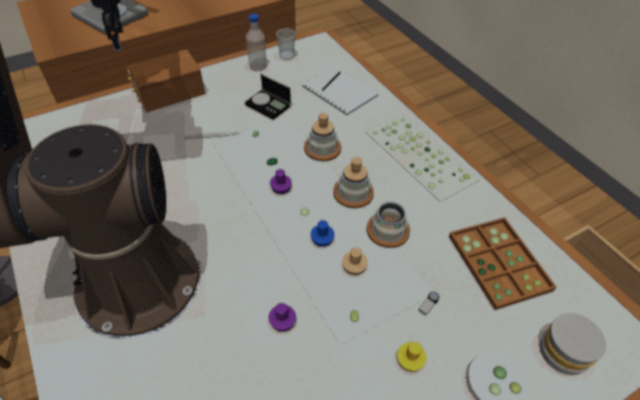

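View pics/wrist0.png

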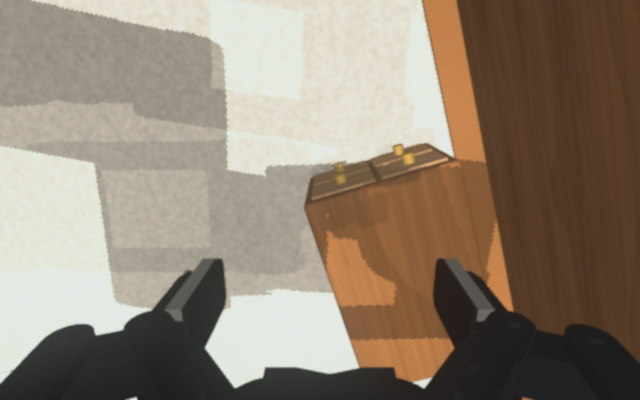

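The top view shows these objects:
- Dark green stone at (228,208). The mid-green (180,205), pale (305,212) and lime (421,230) stones are the bystanders.
- Pale wood stopper at (380,203). The purple ones (264,216) and (399,285), blue (341,212) and yellow (475,212) are look-alikes.
- Open jar at (361,155), the only one without a stopper.

I'll measure these and enlarge them.

```bash
cat > h.py <<'E'
from rig import robot, imaging, job
import cv2,numpy as np
def ray(n,u,v,z,o=None):
    m=imaging.camera_model(n);K=m["camera_matrix"]
    c=np.linalg.solve(K,[u,v,1.0])
    if n=="wrist":
        T=np.eye(4);T[:3,:3]=o["ee_rot"];T[:3,3]=o["tool_pos"];W=T@m["mount"];R=W[:3,:3];C=W[:3,3];d=R@c
    else:
        d=m["R"].T@c;C=-m["R"].T@m["t"]
    return C+d*(z-C[2])/d[2]
def proj(n,X,o=None):
    m=imaging.camera_model(n);K=m["camera_matrix"];X=np.asarray(X,float)
    if n=="wrist":
        T=np.eye(4);T[:3,:3]=o["ee_rot"];T[:3,3]=o["tool_pos"];W=T@m["mount"];c=W[:3,:3].T@(X-W[:3,3])
    else: c=m["R"]@X+m["t"]
    p=K@c; return p[:2]/p[2]
def blob(p,lo,hi,near,r):
    hsv=cv2.cvtColor(p,cv2.COLOR_BGR2HSV);m=cv2.inRange(hsv,np.array(lo),np.array(hi))
    k=np.zeros_like(m);cv2.circle(k,tuple(near),r,255,-1);m&=k
    cs,_=cv2.findContours(m,cv2.RETR_EXTERNAL,cv2.CHAIN_APPROX_NONE)
    c=max(cs,key=cv2.contourArea);M=cv2.moments(c);return c,(M['m10']/M['m00'],M['m01']/M['m00']),cv2.contourArea(c)
E
python3 - <<'E'
from h import *
t=cv2.imread("pics/top0.png");s=cv2.imread("pics/side0.png")
print(proj("top",ray("side",272,161,4)),ray("side",272,161,6),ray("top",228,208.5,6))
print("stopper knob",ray("top",381,200,60),ray("side",355,254,60))
c=[cv2.resize(t[y-40:y+40,x-50:x+50],(400,320),interpolation=3) for x,y in((228,208),(380,203),(361,155))]
c.append(cv2.resize(s[185:265,330:430],(400,320),interpolation=3))
cv2.imwrite("pics/crop1.png",np.vstack([np.hstack(c[:2]),np.hstack(c[2:])])[:600])
c,m,a=blob(t,(30,60,0),(90,255,110),(228,208),12);print("stone",m,a,cv2.fitEllipse(c))
pts=[ray("top",*q[0],5)[:2] for q in c];r=cv2.minAreaRect(np.array(pts,np.float32));print(r)
c,m,a=blob(t,(8,60,60),(22,255,255),(380,203),16);print("stopper",m,a,cv2.boundingRect(c))
E
```

```text
[228.38496298 207.96107785] [449.00706113 198.47310952   6.        ] [448.00834528 200.92208944   6.        ]
stopper knob [ 466.45230834 -210.01975913   60.        ] [ 459.80378645 -220.53459971   60.        ]
stone (227.61290322580646, 208.0483870967742) 62.0 ((227.58575439453125, 208.06480407714844), (7.538967132568359, 10.854975700378418), 10.04603385925293)
((449.5086364746094, 202.5510711669922), (27.85561752319336, 19.009000778198242), 2.56506085395813)
stopper (380.0276520864756, 203.78280542986425) 331.5 (370, 193, 23, 22)
```

View pics/crop1.png

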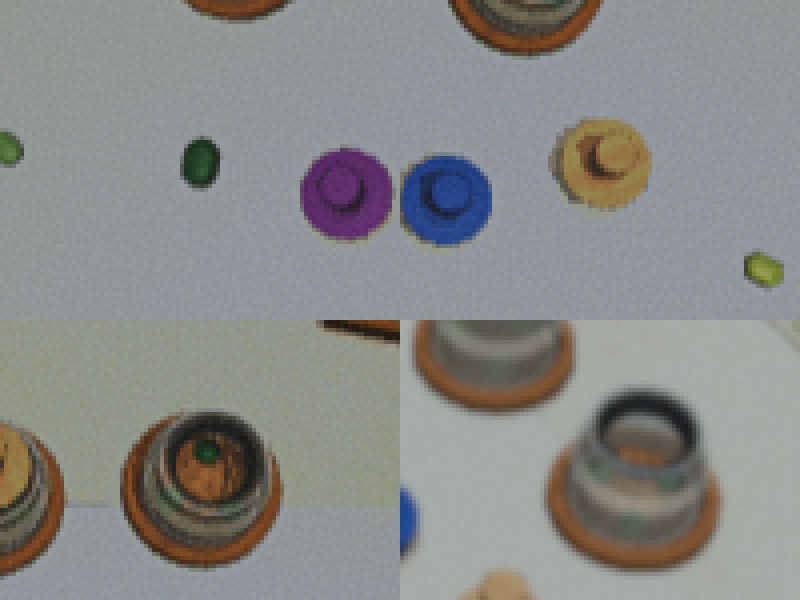

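The crop confirms three things: the dark green oval is at its own spot left of the purple decoy, the pale wood stopper is at (380,203), and the open jar with its grey sleeve is at (361,155). Next I'll move above the stone.

{"name": "move_arm", "arguments": {
  "targets": "-32.5 37 0 -0.3 -1;-32.5 37 0 -0.3 -1;-32.5 37 0 -0.3 -1;-32.5 37 0 -0.3 -1;-32.5 37 0 -0.3 -1;-32.5 37 0 -0.3 -1;-32.5 37 0 -0.3 -1;-32.5 37 0 -0.3 -1;-32.5 37 0 -0.3 -1;-32.5 37 0 -0.3 -1"
}}

```text
time: 1.4
tool_pos: [449.1, 201.6, 231.2]
ee_rot: [[-0.0, 1.0, -0.0], [1.0, 0.0, 0.0], [0.0, -0.0, -1.0]]
ft_force: [0.3, -0.1, -0.5]
gripper_width: 1.002
```

{"name": "move_arm", "arguments": {
  "targets": "0 0 0 0 -1;0 0 0 0 -1"
}}

```text
time: 1.65
tool_pos: [448.7, 202.6, 231.3]
ee_rot: [[-0.003, 1.0, -0.0], [1.0, 0.003, 0.0], [0.0, -0.0, -1.0]]
ft_force: [-0.6, 0.3, 0.0]
gripper_width: 0.995
```

```bash
cat > look.py <<'E'
import sys
from h import *
o=robot.get_obs();p,d=imaging.snapshot("wrist")
n=sys.argv[1];cv2.imwrite(f"pics/{n}.png",p);np.save(f"pics/{n}.npy",d)
import pickle;pickle.dump(o,open(f"pics/{n}.pkl","wb"))
print(o["time"],o["tool_pos"].round(1),o["ee_rot"].round(3).tolist(),o["ft_force"].round(2),o["gripper_width"])
E
python3 look.py w1
```

```text
1.65 [448.7 202.6 231.3] [[-0.003, 1.0, -0.0], [1.0, 0.003, 0.0], [0.0, -0.0, -1.0]] [-0.61  0.27  0.03] 0.9954721296960042
```

View pics/w1.png

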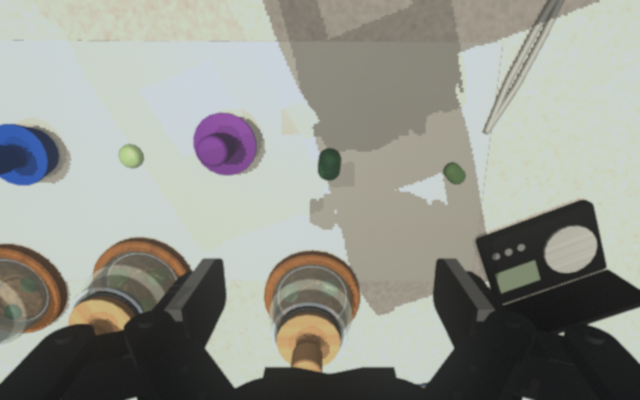

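Something doesn't add up. The fingers are symmetric about column 330, and the stone that the side and top cameras put at y≈201 is also on that column. The reported wrist mount has a -90.8 mm sideways offset, which would put the stone about 90 mm away. I'll test the mount against the fixed cameras before using it.

```bash
python3 - <<'E'
from h import *
import pickle
o=pickle.load(open("pics/w1.pkl","rb"));w=cv2.imread("pics/w1.png");t=cv2.imread("pics/top0.png");s=cv2.imread("pics/side0.png")
d=np.load("pics/w1.npy")
print("mount now",imaging.camera_model("wrist")["mount"].round(3).tolist())
specs={"stone":((30,40,0),(95,255,110),(329,163),25,(228,208),(272,161),6),
"round":((25,20,80),(60,255,255),(131,156),16,(305,212),(304.5,212),4),
"midgreen":((30,50,0),(95,255,200),(454,173),16,(180,205),(256,134),4)}
for k,(lo,hi,cw,r,ct,cs,z) in specs.items():
    c,m,a=blob(w,lo,hi,cw,r)
    mt=blob(t,lo,hi,ct,9)[1]
    W=ray("wrist",*m,z,o);T=ray("top",*mt,z);S=ray("side",*cs,z)
    print(k,np.round(m,1),a,"wrist",W.round(1),"top",T.round(1),"side",S.round(1),"diff",(T-W).round(1),"depth",d[int(m[1]),int(m[0])])
# tcp projection
print("tcp px",proj("wrist",o["tool_pos"],o))
E
```

```text
mount now [[1.0, -0.001, -0.0, -0.033], [0.001, 0.957, 0.289, -73.833], [0.0, -0.289, 0.957, -142.385], [0.0, 0.0, 0.0, 1.0]]
stone [328.9 164. ] 490.0 wrist [449.4 202.3   6. ] top [449.1 202.3   6. ] side [449.  198.5   6. ] diff [-0.4 -0.   0. ] depth 366.90988
round [130.7 155.5] 459.5 wrist [441.2  -5.5   4. ] top [440.9  -6.8   4. ] side [440.1 -12.3   4. ] diff [-0.3 -1.2  0. ] depth 367.2573
midgreen [454.2 173.1] 290.5 wrist [459.4 335.5   4. ] top [458.2 335.8   4. ] side [459.  328.5   4. ] diff [-1.2  0.3  0. ] depth 375.45944
tcp px [329.35168962 263.84631205]
```

The mount now reads -0.03 mm, and with that value wrist and top agree within 1.3 mm on three stones. The first reading (-90.8) was therefore a bad one. I'll save the checked mount and assert against it from now on. Next are the stone's orientation, the stopper and the jar.

```bash
cat >> h.py <<'E'
_cm=imaging.camera_model
REF={}
import os,pickle
if os.path.exists("ref.pkl"): REF=pickle.load(open("ref.pkl","rb"))
class imaging2:
    snapshot=staticmethod(imaging.snapshot)
    @staticmethod
    def camera_model(n):
        m=_cm(n)
        if n in REF:
            for k in m:
                if np.abs(np.asarray(m[k])-REF[n][k]).max()>0.5: print("WARNING camera_model changed",n,k,np.asarray(m[k]).round(2).tolist()); return REF[n]
        return m
E
sed -i 's/^imaging_=.*//' h.py; echo 'imaging=imaging2' >> h.py
python3 - <<'E'
from rig import imaging
import pickle
r={n:imaging.camera_model(n) for n in("side","top","wrist")};print(r["wrist"]["mount"][:3,3],r["top"]["t"],r["side"]["t"])
pickle.dump(r,open("ref.pkl","wb"))
E
python3 - <<'E'
from h import *
o=pickle.load(open("pics/w1.pkl","rb"));w=cv2.imread("pics/w1.png");t=cv2.imread("pics/top0.png")
c,m,a=blob(w,(30,40,0),(95,255,110),(329,163),25)
P=np.array([ray("wrist",*q[0],4,o)[:2] for q in c],np.float32);print("stone",cv2.minAreaRect(P),cv2.fitEllipse(P))
# jar feet in top: orange brown
hsv=cv2.cvtColor(t,cv2.COLOR_BGR2HSV)
print(hsv[170,361],hsv[168,345],t[155,340])
for nm,ct in(("a",(237,155)),("b",(307,158)),("c",(361,157))):
    k=np.zeros(t.shape[:2],np.uint8);cv2.circle(k,ct,26,255,-1)
    mk=cv2.inRange(hsv,np.array((5,110,50)),np.array((16,255,255)))&k
    ys,xs=np.nonzero(mk);pp=np.array([ray("top",x,y,14)[:2] for x,y in zip(xs,ys)],np.float32)
    h=cv2.convexHull(pp);print(nm,len(xs),cv2.minEnclosingCircle(h),cv2.fitEllipse(h))
c,m,a=blob(t,(8,60,60),(24,255,255),(380,203),16)
P=np.array([ray("top",*q[0],24)[:2] for q in c],np.float32);print("stopper@24",cv2.minEnclosingCircle(P),cv2.fitEllipse(P))
E
```

```text
[-3.26601263e-02 -7.38329142e+01 -1.42385482e+02] [ -62.29126062  475.05669446 1054.5858298 ] [-424.7055066   192.32732663 1153.26830229]
stone ((450.0294189453125, 202.3719940185547), (21.14495086669922, 32.17439651489258), 89.65428924560547) ((450.0496520996094, 202.2749786376953), (21.869369506835938, 32.57746887207031), 83.58892822265625)
[25 38 74] [16 54 71] [144 155 147]
a 387 ((603.9329833984375, 181.9512481689453), 55.38101577758789) ((603.39208984375, 181.55064392089844), (108.42386627197266, 109.31085205078125), 26.570480346679688)
b 371 ((588.907470703125, -11.96345043182373), 55.27045440673828) ((588.633544921875, -12.192160606384277), (108.94097900390625, 109.45670318603516), 7.576938152313232)
c 479 ((597.6287841796875, -163.78089904785156), 55.34899139404297) ((597.8670043945312, -163.94894409179688), (109.34590148925781, 109.73822021484375), 71.74335479736328)
stopper@24 ((464.05316162109375, -215.16883850097656), 31.764476776123047) ((463.5616455078125, -215.30311584472656), (59.51828384399414, 61.297218322753906), 157.70347595214844)
```

The stone is at (450,202), with its long axis about 4° off world x. I'll turn slightly and descend.

{"name": "move_arm", "arguments": {
  "targets": "0 0.13 6 0.07 -0.2;0 0.13 12 0.07 -0.2;0 0.13 17 0.07 -0.2;0 0.13 20 0.07 -0.2;0 0.13 20 0.07 -0.2;0 0.13 20 0.07 -0.2"
}}

```text
time: 2.45
tool_pos: [451.0, 202.2, 32.2]
ee_rot: [[0.068, 0.998, 0.001], [0.998, -0.068, 0.0], [0.0, 0.001, -1.0]]
ft_force: [0.5, 0.1, -0.9]
gripper_width: 0.602
```

```bash
python3 look.py w2
```

```text
2.45 [451.  202.2  32.2] [[0.068, 0.998, 0.001], [0.998, -0.068, 0.0], [0.0, 0.001, -1.0]] [ 0.51  0.14 -0.91] 0.601755495309936
```

View pics/w2.png

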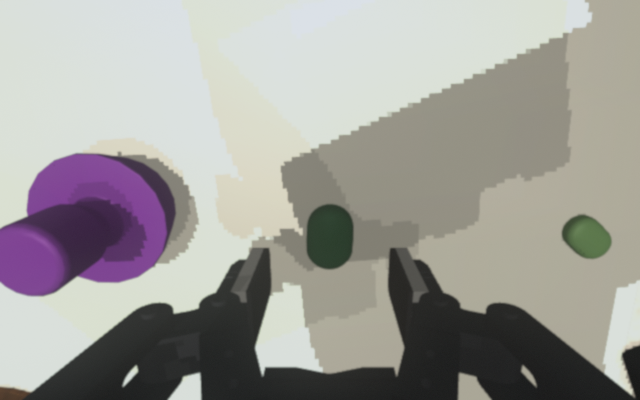

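The stone sits centred and aligned between the jaws at (330,236), and the purple decoy is clear of them. I'll go down and close.

{"name": "move_arm", "arguments": {
  "targets": "0 -0.05 1.5 0 -0.2;0 -0.05 2.6 0 -0.2;0 -0.05 3 0 -0.2;0 -0.05 3 0 -0.2;0 -0.05 3 0 1;0 -0.05 3 0 1;0 -0.05 3 0 1;0 -0.05 3 0 1;0 -0.05 3 0 1"
}}

```text
time: 3.62
tool_pos: [450.3, 201.8, 1.8]
ee_rot: [[0.069, 0.998, 0.001], [0.998, -0.069, 0.0], [0.0, 0.001, -1.0]]
ft_force: [-1.4, -1.2, 8.1]
gripper_width: 0.247
```

{"name": "move_arm", "arguments": {
  "targets": "0 0 -1 0 1;0 0 -4 0 1;0 0 -8 0 1;0 0 -8 0 1"
}}

```text
time: 4.12
tool_pos: [451.8, 202.4, 84.3]
ee_rot: [[0.069, 0.998, 0.005], [0.998, -0.069, 0.002], [0.002, 0.005, -1.0]]
ft_force: [0.5, -0.5, -0.4]
gripper_width: 0.243
```

```bash
python3 look.py w3
```

```text
4.125 [451.8 202.4  84.3] [[0.069, 0.998, 0.005], [0.998, -0.069, 0.002], [0.002, 0.005, -1.0]] [ 0.55 -0.46 -0.44] 0.2434805478269721
```

View pics/w3.png

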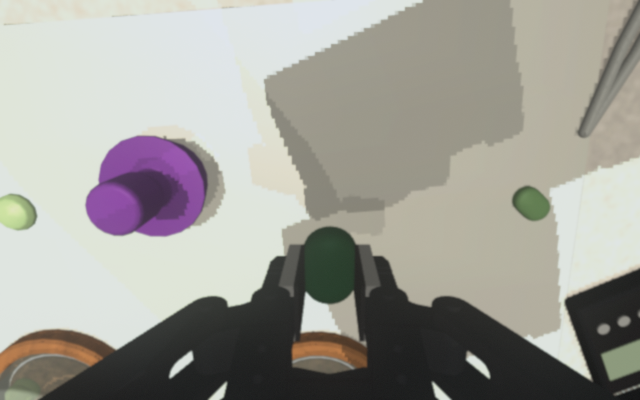

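The stone is held. Now I'll rise and cross to the jar, stopping a little beyond it to look at the rim.

{"name": "move_arm", "arguments": {
  "targets": "0 0 -6 0 1;0 0 -12 0 1;0 0 -14.7 0 1;-6 3.6 -14.7 0 1;-11 6.6 -14.7 0 1;-16 9.7 -14.7 0 1;-21 12.7 -14.7 0 1;-26 15.7 -14.7 0 1;-31 18.7 -14.7 0 1;-35.2 21.3 -14.7 0 1"
}}

```text
time: 5.42
tool_pos: [638.5, -166.2, 227.0]
ee_rot: [[0.07, 0.998, -0.002], [0.998, -0.07, 0.0], [0.0, -0.002, -1.0]]
ft_force: [0.8, 1.1, 0.0]
gripper_width: 0.245
```

{"name": "move_arm", "arguments": {
  "targets": "0 0 0 0 1;0 0 0 0 1;0 0 0 0 1"
}}

```text
time: 5.8
tool_pos: [637.8, -163.0, 228.0]
ee_rot: [[0.068, 0.998, -0.001], [0.998, -0.068, 0.0], [0.0, -0.001, -1.0]]
ft_force: [-0.1, -0.2, -0.9]
gripper_width: 0.247
```

```bash
python3 look.py w4
```

```text
5.8 [ 637.8 -163.   228. ] [[0.068, 0.998, -0.001], [0.998, -0.068, 0.0], [0.0, -0.001, -1.0]] [-0.06 -0.22 -0.88] 0.24706199559051983
```

View pics/w4.png

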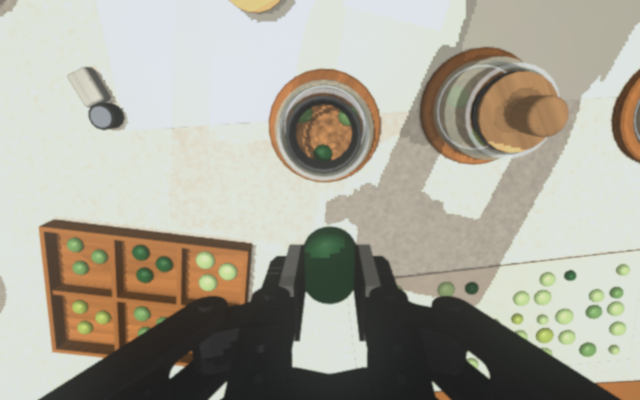

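The open jar is whole at (325,125), with its foot, rim and dark sleeve ring visible. I'll fit its centre.

```bash
python3 - <<'E'
from h import *
o=pickle.load(open("pics/w4.pkl","rb"));w=cv2.imread("pics/w4.png")
hsv=cv2.cvtColor(w,cv2.COLOR_BGR2HSV)
k=np.zeros(w.shape[:2],np.uint8);cv2.circle(k,(325,125),68,255,-1)
mk=cv2.inRange(hsv,np.array((4,110,60)),np.array((18,255,255)))&k
ys,xs=np.nonzero(mk);h=cv2.convexHull(np.array([ray("wrist",x,y,14,o)[:2] for x,y in zip(xs,ys)],np.float32))
print("foot",cv2.minEnclosingCircle(h),cv2.fitEllipse(h))
# dark sleeve
k[:]=0;cv2.circle(k,(326,128),48,255,-1)
mk=cv2.inRange(hsv,np.array((0,0,0)),np.array((180,110,75)))&k
mk=cv2.morphologyEx(mk,cv2.MORPH_OPEN,np.ones((3,3)))
cs,_=cv2.findContours(mk,cv2.RETR_CCOMP,cv2.CHAIN_APPROX_NONE)
for c in cs:
    if cv2.contourArea(c)<800: continue
    for z in (66,72,78):
        P=np.array([ray("wrist",*q[0],z,o)[:2] for q in c],np.float32);print(z,cv2.contourArea(c),cv2.minEnclosingCircle(P),cv2.fitEllipse(P))
v=cv2.resize(w[50:200,250:400],(600,600),interpolation=3);cv2.imwrite("pics/jar.png",np.hstack([v]))
E
```

```text
Traceback (most recent call last):
  File "h.py", line 4, in ray
    m=imaging.camera_model(n);K=m["camera_matrix"]
  File "h.py", line 30, in camera_model
    m=_cm(n)
ValueError: time passes only in moves, steps and waits
```

```bash
python3 - <<'E'
s=open("h.py").read()
s=s.replace("        m=_cm(n)\n","        if n in _C: return _C[n]\n        m=_cm(n); _C[n]=m\n").replace("REF={}\n","REF={}\n_C={}\n",1).replace("return REF[n]","_C[n]=REF[n]; return REF[n]")
open("h.py","w").write(s)
E
cat > jar.py <<'E'
from h import *
import sys
n,cx,cy=sys.argv[1],int(sys.argv[2]),int(sys.argv[3])
o=pickle.load(open(f"pics/{n}.pkl","rb"));w=cv2.imread(f"pics/{n}.png")
hsv=cv2.cvtColor(w,cv2.COLOR_BGR2HSV)
k=np.zeros(w.shape[:2],np.uint8);cv2.circle(k,(cx,cy),68,255,-1)
mk=cv2.inRange(hsv,np.array((4,110,60)),np.array((18,255,255)))&k
ys,xs=np.nonzero(mk);h=cv2.convexHull(np.array([ray("wrist",x,y,14,o)[:2] for x,y in zip(xs,ys)],np.float32))
print("foot",cv2.minEnclosingCircle(h),cv2.fitEllipse(h))
k[:]=0;cv2.circle(k,(cx+1,cy+3),48,255,-1)
mk=cv2.inRange(hsv,np.array((0,0,0)),np.array((180,110,75)))&k
mk=cv2.morphologyEx(mk,cv2.MORPH_OPEN,np.ones((3,3)))
cs,_=cv2.findContours(mk,cv2.RETR_CCOMP,cv2.CHAIN_APPROX_NONE)
for c in cs:
    if cv2.contourArea(c)<800: continue
    for z in (66,72,78):
        P=np.array([ray("wrist",*q[0],z,o)[:2] for q in c],np.float32);print(z,cv2.contourArea(c),cv2.minEnclosingCircle(P),cv2.fitEllipse(P))
v=cv2.resize(w[cy-75:cy+75,cx-75:cx+75],(600,600),interpolation=3);cv2.imwrite("pics/jar_%s.png"%n,v)
E
python3 jar.py w4 325 125
```

```text
foot ((599.298095703125, -165.3046112060547), 54.43626022338867) ((599.1195678710938, -165.28851318359375), (108.03569030761719, 108.35301971435547), 171.2714385986328)
66 3730.5 ((599.3702392578125, -165.91668701171875), 29.864103317260742) ((599.6533203125, -165.68099975585938), (57.90933609008789, 58.48029708862305), 48.283058166503906)
72 3730.5 ((598.677978515625, -165.76303100585938), 29.275436401367188) ((598.9555053710938, -165.53195190429688), (56.76792526245117, 57.32762908935547), 48.28315734863281)
78 3730.5 ((597.9857177734375, -165.60934448242188), 28.686796188354492) ((598.2577514648438, -165.3828887939453), (55.62650680541992, 56.17496871948242), 48.28345489501953)
66 2589.0 ((598.8489990234375, -165.02330017089844), 25.21992301940918) ((598.2819213867188, -164.79100036621094), (47.468536376953125, 49.4885368347168), 166.52647399902344)
72 2589.0 ((598.1671142578125, -164.88720703125), 24.72282600402832) ((597.6111450195312, -164.6595001220703), (46.53291702270508, 48.51310348510742), 166.52645874023438)
78 2589.0 ((597.4851684570312, -164.75111389160156), 24.22572898864746) ((596.9403686523438, -164.52798461914062), (45.597293853759766, 47.53766632080078), 166.52655029296875)
```

View pics/jar_w4.png

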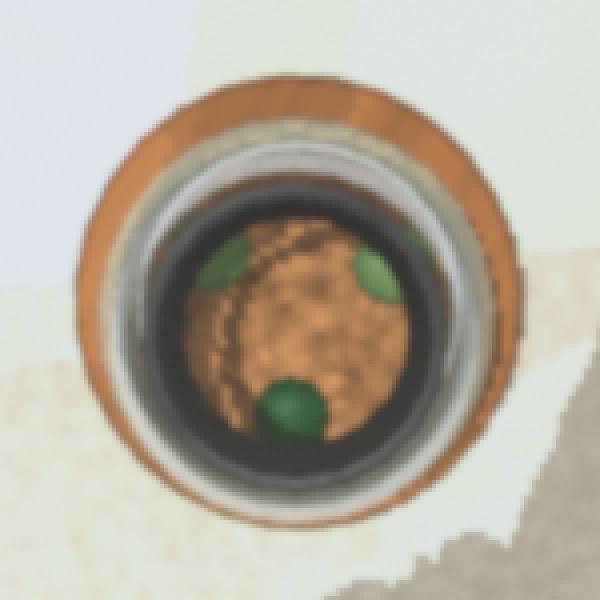

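The jar centre is (599,-165), with foot and sleeve fits agreeing to about 1 mm. Next I'll go over it, lower to just above the rim and release.

{"name": "move_arm", "arguments": {
  "targets": "-0.5 -3.9 0 0 1;-0.5 -3.9 4 0 1;-0.5 -3.9 9 0 1;-0.5 -3.9 13 0 1;-0.5 -3.9 14.2 0 1;-0.5 -3.9 14.2 0 1;-0.5 -3.9 14.2 0 1"
}}

```text
time: 6.72
tool_pos: [600.2, -166.5, 88.0]
ee_rot: [[0.068, 0.998, 0.002], [0.998, -0.068, -0.001], [-0.001, 0.002, -1.0]]
ft_force: [0.3, 0.2, 0.0]
gripper_width: 0.245
```

```bash
python3 look.py w5
```

```text
6.725 [ 600.2 -166.5   88. ] [[0.068, 0.998, 0.002], [0.998, -0.068, -0.001], [-0.001, 0.002, -1.0]] [0.31 0.16 0.04] 0.24495445247087755
```

View pics/w5.png

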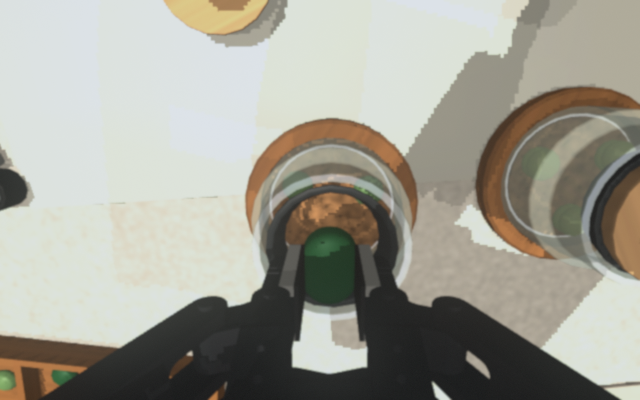

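The stone is over the mouth, so I'll release it.

{"name": "move_arm", "arguments": {
  "targets": "0 0 0 0 -0.2;0 0 0 0 -0.2;0 0 0 0 -0.2;0 0 0 0 -0.2;0 0 -5 0 -0.2;0 0 -10 0 -0.2;0 3.9 -14 0 -0.2;0 3.9 -14 0 -0.2;0 3.9 -14 0 -0.2"
}}

```text
time: 7.9
tool_pos: [637.3, -168.8, 225.5]
ee_rot: [[0.069, 0.998, -0.001], [0.998, -0.069, 0.0], [0.0, -0.001, -1.0]]
ft_force: [-1.1, -0.1, -0.7]
gripper_width: 0.596
```

```bash
python3 look.py w6; python3 jar.py w6 325 125
```

```text
7.9 [ 637.3 -168.8  225.5] [[0.069, 0.998, -0.001], [0.998, -0.069, 0.0], [0.0, -0.001, -1.0]] [-1.08 -0.07 -0.72] 0.5959599778153808
foot ((598.9707641601562, -165.31947326660156), 54.38173294067383) ((598.95068359375, -165.3143310546875), (107.97329711914062, 108.37976837158203), 177.2344512939453)
66 3908.0 ((599.0203857421875, -166.0327606201172), 30.505159378051758) ((599.3831176757812, -165.4709930419922), (58.517032623291016, 59.68310546875), 37.8692626953125)
72 3908.0 ((598.3203735351562, -165.98997497558594), 29.89898109436035) ((598.6759033203125, -165.439453125), (57.35432815551758, 58.497222900390625), 37.8695068359375)
78 3908.0 ((597.6204223632812, -165.9473419189453), 29.29292869567871) ((597.96875, -165.4079132080078), (56.191612243652344, 57.31134796142578), 37.8694953918457)
66 2584.0 ((598.5650024414062, -165.0896759033203), 25.184619903564453) ((597.9803466796875, -164.68482971191406), (46.918704986572266, 49.237152099609375), 162.65196228027344)
72 2584.0 ((597.8740844726562, -165.0657196044922), 24.684226989746094) ((597.301025390625, -164.6688995361328), (45.9864501953125, 48.258827209472656), 162.65208435058594)
78 2584.0 ((597.1832275390625, -165.04180908203125), 24.183719635009766) ((596.6217041015625, -164.65298461914062), (45.054195404052734, 47.280513763427734), 162.65184020996094)
```

View pics/w6.png

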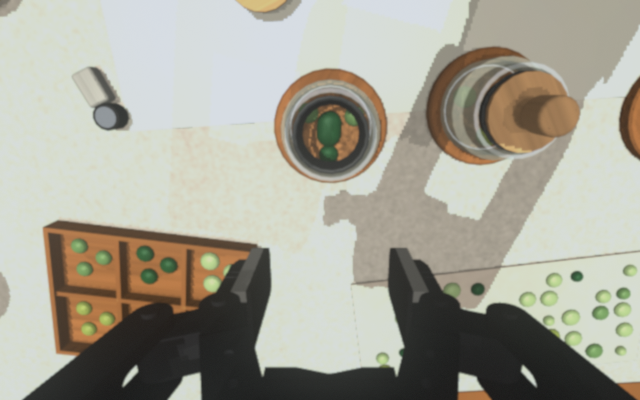

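The dark green stone is in the jar at (328,128), and the repeat fit gives the jar at (599,-165.3). Now to the stopper.

{"name": "move_arm", "arguments": {
  "targets": "-2.5 -6 0 0 -0.2;-5 -12 0 0 -0.2;-5.5 -13.3 0 0 -0.2;-5.5 -13.3 0 0 -0.2;-5.5 -13.3 0 0 -0.2;-5.5 -13.3 0 0 -0.2"
}}

```text
time: 8.7
tool_pos: [502.5, -214.5, 226.0]
ee_rot: [[0.068, 0.998, 0.0], [0.998, -0.068, 0.0], [0.0, 0.0, -1.0]]
ft_force: [0.4, 0.6, -0.6]
gripper_width: 0.602
```

```bash
python3 look.py w7
```

```text
8.7 [ 502.5 -214.5  226. ] [[0.068, 0.998, 0.0], [0.998, -0.068, 0.0], [0.0, 0.0, -1.0]] [ 0.39  0.62 -0.58] 0.6024033892090055
```

View pics/w7.png

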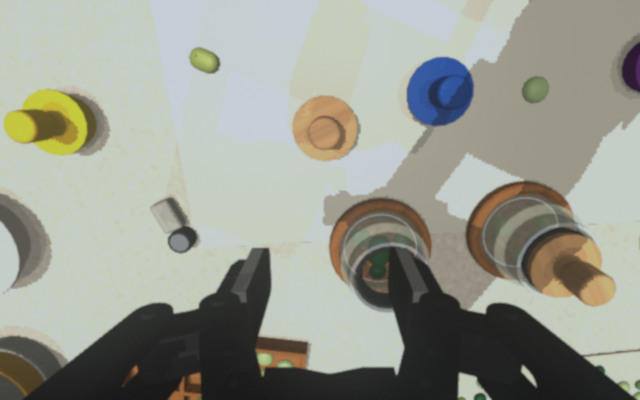

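```bash
python3 - <<'E'
from h import *
o=pickle.load(open("pics/w7.pkl","rb"));w=cv2.imread("pics/w7.png")
c,m,a=blob(w,(4,50,60),(28,255,255),(325,128),45)
P=np.array([ray("wrist",*q[0],24,o)[:2] for q in c],np.float32);print("disc@24",cv2.minEnclosingCircle(P),cv2.fitEllipse(P))
print("knob@60",ray("wrist",325,132,60,o))
x=w[80:180,275:375];cv2.imwrite("pics/st7.png",cv2.resize(x,(600,600),interpolation=3))
E
```

```text
disc@24 ((464.2619934082031, -216.12542724609375), 31.317424774169922) ((463.96820068359375, -216.01263427734375), (60.649234771728516, 61.51054000854492), 153.1047821044922)
knob@60 [ 463.16619136 -215.41445633   60.        ]
```

View pics/st7.png

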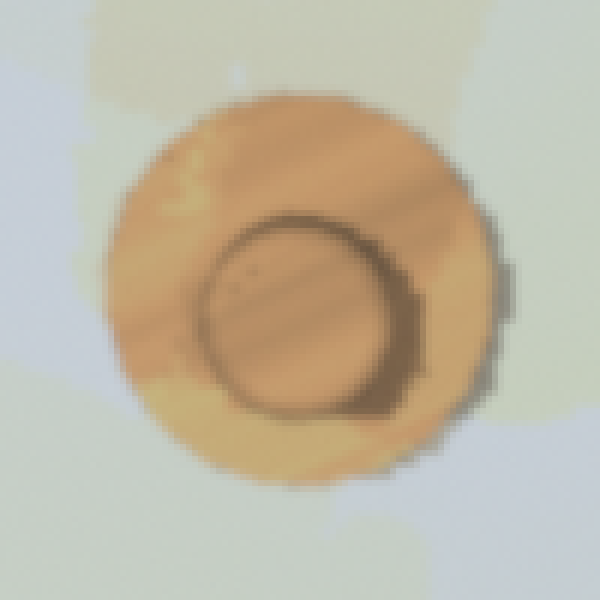

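This is the pale wood stopper, its disc at (464,-216), and the blue decoy at (440,90) is well clear. I'll descend to grip the knob at 54 mm.

{"name": "move_arm", "arguments": {
  "targets": "-0.4 -3.8 0 0 -0.2;-0.4 -3.8 6 0 -0.2;-0.4 -3.8 11 0 -0.2;-0.4 -3.8 15 0 -0.2;-0.4 -3.8 18 0 -0.2;-0.4 -3.8 19 0 -0.2;-0.4 -3.8 19 0 -0.2;-0.4 -3.8 19 0 -0.2"
}}

```text
time: 9.75
tool_pos: [464.2, -216.5, 37.3]
ee_rot: [[0.069, 0.998, 0.001], [0.998, -0.069, -0.001], [-0.001, 0.001, -1.0]]
ft_force: [-0.5, -0.4, 0.1]
gripper_width: 0.6
```

```bash
python3 look.py w8
```

```text
9.75 [ 464.2 -216.5   37.3] [[0.069, 0.998, 0.001], [0.998, -0.069, -0.001], [-0.001, 0.001, -1.0]] [-0.49 -0.43  0.12] 0.5999194855875298
```

View pics/w8.png

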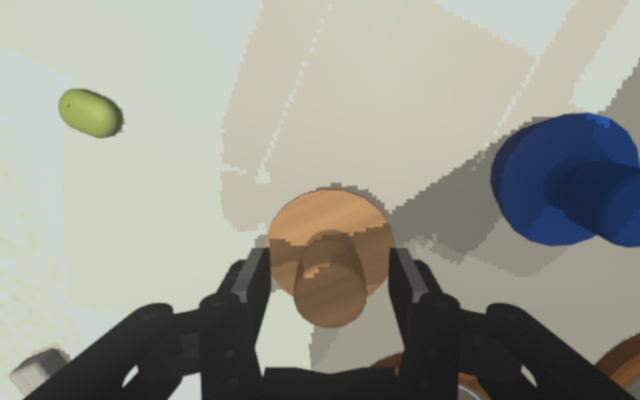

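The knob is centred between the jaws at (330,295). I'll close, then lift a little to check.

{"name": "move_arm", "arguments": {
  "targets": "0 0 0.2 0 1;0 0 0.2 0 1;0 0 0.2 0 1;0 0 0.2 0 1;0 0 0.2 0 1;0 0 0.2 0 1"
}}

```text
time: 10.55
tool_pos: [463.8, -216.4, 35.0]
ee_rot: [[0.069, 0.998, 0.001], [0.998, -0.069, -0.001], [-0.0, 0.001, -1.0]]
ft_force: [-0.4, 1.9, 9.1]
gripper_width: 0.315
```

{"name": "move_arm", "arguments": {
  "targets": "0 0 -1 0 1;0 0 -4 0 1;0 0 -9 0 1;0 0 -14 0 1;0 0 -14 0 1;0 0 -14 0 1;0 0 -14 0 1"
}}

```text
time: 11.42
tool_pos: [462.5, -215.8, 173.2]
ee_rot: [[0.069, 0.998, -0.002], [0.998, -0.069, 0.001], [0.001, -0.002, -1.0]]
ft_force: [-0.5, -0.3, -1.5]
gripper_width: 0.305
```

```bash
python3 look.py w9; python3 - <<'E'
from h import *
s,_=imaging.snapshot("side");cv2.imwrite("pics/s9.png",s)
t,_=imaging.snapshot("top");cv2.imwrite("pics/t9.png",t)
o=robot.get_obs();u,v=proj("side",o["tool_pos"]).astype(int);print(u,v)
x=s[max(v-60,0):v+60,u-80:u+80];w=cv2.imread("pics/w9.png");cv2.imwrite("pics/c9.png",np.hstack([cv2.resize(x,(400,300),interpolation=3),cv2.resize(w,(400,300))]))
E
```

```text
11.425 [ 462.5 -215.8  173.2] [[0.069, 0.998, -0.002], [0.998, -0.069, 0.001], [0.001, -0.002, -1.0]] [-0.51 -0.34 -1.46] 0.3051015764988787
358 221
```

View pics/c9.png

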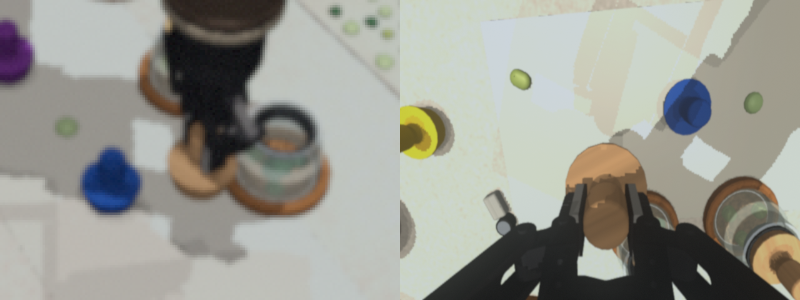

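It's held at opening 0.305 and rides with the arm. I'll measure its seat in the grip (offset and tilt) from the disc edge before inserting.

```bash
cat > tilt.py <<'E'
from h import *
import sys
from scipy.optimize import least_squares
o=pickle.load(open(f"pics/{sys.argv[1]}.pkl","rb"));w=cv2.imread(f"pics/{sys.argv[1]}.png")
g=cv2.GaussianBlur(w,(3,3),0)
hsv=cv2.cvtColor(g,cv2.COLOR_BGR2HSV);m=cv2.inRange(hsv,np.array((3,70,40)),np.array((25,255,255)))
k=np.zeros_like(m);k[160:300,240:430]=255;m&=k
cs,_=cv2.findContours(m,cv2.RETR_EXTERNAL,cv2.CHAIN_APPROX_NONE);c=max(cs,key=cv2.contourArea)[:,0]
v=w.copy();cv2.drawContours(v,[c[:,None]],-1,(0,0,255),1);cv2.imwrite("pics/tilt.png",v[130:330,220:440].repeat(3,0).repeat(3,1))
top=c[c[:,1]<245]
z=o["tool_pos"][2]-11
P=np.array([ray("wrist",*q.astype(float),z,o) for q in top])-o["tool_pos"];P=P@o["ee_rot"]
r=least_squares(lambda p:np.hypot(P[:,0]-p[0],P[:,1]-p[1])-p[2],[0,0,31],loss="soft_l1");print("disc centre in tool x,y,R",r.x.round(2),np.abs(r.fun).mean().round(2),len(P))
r=least_squares(lambda p:np.hypot(P[:,0]-p[0],P[:,1]-p[1])-31,[0,0],loss="soft_l1");print("fixed R",r.x.round(2))
E
python3 tilt.py w9
```

```text
disc centre in tool x,y,R [-0.09 -0.61 29.75] 1.12 179
fixed R [-0.1   0.95]
```

View pics/tilt.png

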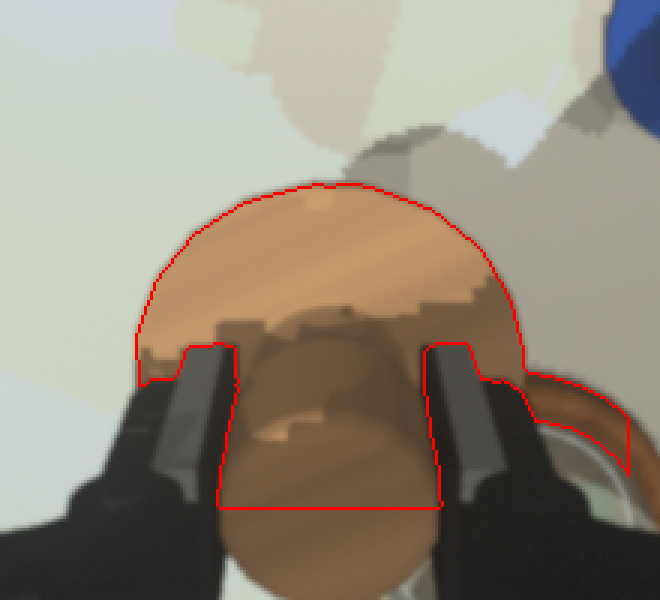

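The disc centre is within about 1 mm of the tool axis, so the stopper is straight in the grip. I'll carry it over the jar.

{"name": "move_arm", "arguments": {
  "targets": "2 4.4 0 0 1;4 8.8 0 0 1;6 13.2 0 0 1;6 13.2 0 0 1;6 13.2 0 0 1;6 13.2 0 0 1;6 13.2 0 0 1"
}}

```text
time: 12.45
tool_pos: [598.5, -165.9, 174.4]
ee_rot: [[0.07, 0.998, -0.0], [0.998, -0.07, 0.0], [-0.0, -0.0, -1.0]]
ft_force: [0.3, 0.3, -1.7]
gripper_width: 0.308
```

```bash
python3 look.py w10; python3 - <<'E'
from h import *
P=[]
F=[]
for i in range(8):
    o=robot.get_obs();P.append(o["tool_pos"]);F.append(o["ft_force"]);imaging.snapshot("side")
print(np.mean(P,0),np.std(P,0),np.mean(F,0),np.std(F,0))
E
```

```text
12.45 [ 598.5 -165.9  174.4] [[0.07, 0.998, -0.0], [0.998, -0.07, 0.0], [-0.0, -0.0, -1.0]] [ 0.28  0.35 -1.71] 0.30779391930545735
[ 598.98091764 -165.61039606  174.43884498] [0.15363435 0.12396624 0.05333711] [ 0.07225282 -0.11298915 -1.55076825] [0.41997855 0.29067295 0.50853287]
```

View pics/w10.png

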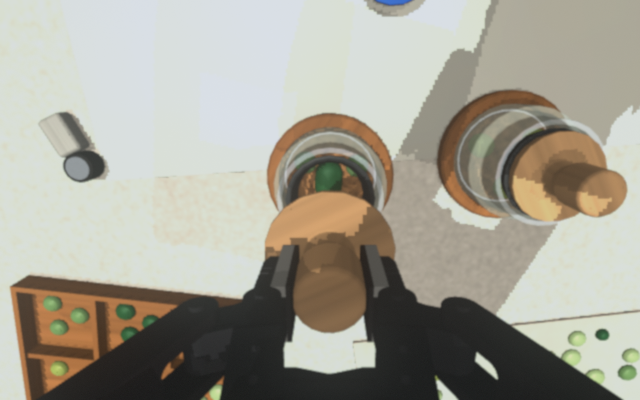

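I'm centred over the jar at (599.0,-165.6). Fz with the stopper hanging is -1.55 N. I'll descend to 9 mm below the rim, before any possible contact.

{"name": "move_arm", "arguments": {
  "targets": "0 0 3 0 1;0 0 5 0 1;0 0 6.5 0 1;0 0 7 0 1;0 0 7 0 1;0 0 7 0 1;0 0 7 0 1"
}}

```text
time: 13.78
tool_pos: [599.5, -165.5, 104.9]
ee_rot: [[0.069, 0.998, 0.001], [0.998, -0.069, -0.0], [-0.0, 0.001, -1.0]]
ft_force: [-0.2, -0.1, -0.9]
gripper_width: 0.311
```

{"name": "move_arm", "arguments": {
  "targets": "0 0 0.1 0 1;0 0 0.15 0 1;0 0 0.2 0 1;0 0 0.25 0 1;0 0 0.25 0 1;0 0 0.25 0 1"
}}

```text
time: 14.52
tool_pos: [599.2, -165.4, 101.8]
ee_rot: [[0.069, 0.998, 0.0], [0.998, -0.069, 0.0], [0.0, 0.0, -1.0]]
ft_force: [-0.4, -0.2, -0.7]
gripper_width: 0.31
```

{"name": "move_arm", "arguments": {
  "targets": "0 0 0.05 0 1;0 0 0.1 0 1;0 0 0.1 0 1"
}}

```text
time: 14.9
tool_pos: [599.2, -165.4, 100.8]
ee_rot: [[0.069, 0.998, -0.0], [0.998, -0.069, 0.0], [0.0, -0.0, -1.0]]
ft_force: [0.4, 0.4, -1.2]
gripper_width: 0.306
```

{"name": "move_arm", "arguments": {
  "targets": "0 0 0.04 0 1;0 0 0.08 0 1;0 0 0.08 0 1"
}}

```text
time: 15.28
tool_pos: [599.2, -165.4, 100.0]
ee_rot: [[0.069, 0.998, -0.0], [0.998, -0.069, 0.0], [0.0, -0.0, -1.0]]
ft_force: [-0.3, -0.1, -1.0]
gripper_width: 0.309
```

```bash
cat > f.py <<'E'
from h import *
P=[];F=[]
for i in range(6):
    imaging.snapshot("side");o=robot.get_obs();P.append(o["tool_pos"]);F.append(o["ft_force"])
print(o["time"],np.mean(P,0).round(2),np.mean(F,0).round(2),np.std(F,0).round(2))
E
python3 f.py
```

```text
15.575 [ 599.16 -165.39   99.99] [ 0.37 -0.06 -1.93] [0.39 0.64 0.56]
```

{"name": "move_arm", "arguments": {
  "targets": "0 0 0.04 0 1;0 0 0.07 0 1;0 0 0.07 0 1"
}}

```text
time: 15.95
tool_pos: [599.2, -165.4, 99.3]
ee_rot: [[0.069, 0.998, -0.0], [0.998, -0.069, 0.0], [0.0, -0.0, -1.0]]
ft_force: [0.8, -0.1, -1.6]
gripper_width: 0.306
```

{"name": "move_arm", "arguments": {
  "targets": "0 0 0.04 0 1;0 0 0.07 0 1;0 0 0.07 0 1"
}}

```text
time: 16.32
tool_pos: [599.2, -165.4, 98.6]
ee_rot: [[0.069, 0.998, -0.0], [0.998, -0.069, -0.0], [-0.0, -0.0, -1.0]]
ft_force: [-0.2, 0.3, -2.1]
gripper_width: 0.311
```

{"name": "move_arm", "arguments": {
  "targets": "0 0 0.04 0 1;0 0 0.07 0 1;0 0 0.07 0 1"
}}

```text
time: 16.7
tool_pos: [599.2, -165.4, 97.9]
ee_rot: [[0.069, 0.998, -0.0], [0.998, -0.069, 0.0], [0.0, -0.0, -1.0]]
ft_force: [0.7, 0.1, -1.1]
gripper_width: 0.312
```

{"name": "move_arm", "arguments": {
  "targets": "0 0 0.04 0 1;0 0 0.07 0 1;0 0 0.07 0 1"
}}

```text
time: 17.08
tool_pos: [599.2, -165.4, 97.2]
ee_rot: [[0.069, 0.998, 0.0], [0.998, -0.069, -0.0], [-0.0, 0.0, -1.0]]
ft_force: [-0.9, 0.2, -1.3]
gripper_width: 0.309
```

{"name": "move_arm", "arguments": {
  "targets": "0 0 0.04 0 1;0 0 0.07 0 1;0 0 0.07 0 1"
}}

```text
time: 17.45
tool_pos: [599.3, -165.4, 96.6]
ee_rot: [[0.069, 0.998, 0.0], [0.998, -0.069, -0.0], [-0.0, 0.0, -1.0]]
ft_force: [0.8, 0.3, -0.2]
gripper_width: 0.311
```

{"name": "move_arm", "arguments": {
  "targets": "0 0 0.04 0 1;0 0 0.07 0 1;0 0 0.07 0 1"
}}

```text
time: 17.82
tool_pos: [599.4, -165.4, 96.0]
ee_rot: [[0.069, 0.998, 0.0], [0.998, -0.069, -0.0], [-0.0, 0.0, -1.0]]
ft_force: [-0.3, 0.7, 3.6]
gripper_width: 0.31
```

Contact at about z=96.5. I'll check the lateral forces.

```bash
python3 f.py
```

```text
18.125 [ 599.3  -165.43   95.93] [ 0.26 -0.02  3.96] [0.48 0.76 0.27]
```

{"name": "move_arm", "arguments": {
  "targets": "0 0 0.02 0 1;0 0 0.04 0 1;0 0 0.04 0 1"
}}

```text
time: 18.5
tool_pos: [599.3, -165.4, 95.6]
ee_rot: [[0.069, 0.998, 0.0], [0.998, -0.069, -0.0], [-0.0, 0.0, -1.0]]
ft_force: [1.1, 0.2, 6.7]
gripper_width: 0.31
```

```bash
python3 f.py
```

```text
18.8 [ 599.34 -165.44   95.6 ] [0.28 0.37 6.43] [0.33 0.36 0.4 ]
```

{"name": "move_arm", "arguments": {
  "targets": "0 0 0.03 0 1;0 0 0.05 0 1;0 0 0.05 0 1"
}}

```text
time: 19.18
tool_pos: [599.4, -165.5, 95.3]
ee_rot: [[0.069, 0.998, 0.0], [0.998, -0.069, -0.0], [-0.0, 0.0, -1.0]]
ft_force: [-0.1, -0.0, 8.6]
gripper_width: 0.31
```

```bash
python3 f.py
```

```text
19.475 [ 599.42 -165.45   95.28] [-0.06  0.36  9.1 ] [0.58 0.49 0.36]
```

{"name": "move_arm", "arguments": {
  "targets": "0 0 0.03 0 1;0 0 0.06 0 1;0 0 0.06 0 1;0 0 0.06 0 1;0 0 0.06 0 1;0 0 0.06 0 1"
}}

```text
time: 20.23
tool_pos: [599.5, -165.5, 94.9]
ee_rot: [[0.069, 0.998, 0.001], [0.998, -0.069, -0.0], [-0.0, 0.001, -1.0]]
ft_force: [-0.9, 0.8, 12.5]
gripper_width: 0.31
```

```bash
python3 f.py; python3 look.py w11
```

```text
20.525 [ 599.47 -165.47   94.89] [-0.81  1.01 12.16] [0.4  0.26 0.3 ]
20.525 [ 599.5 -165.4   94.9] [[0.069, 0.998, 0.001], [0.998, -0.069, -0.0], [-0.0, 0.001, -1.0]] [-0.64  1.29 12.28] 0.309803351817765
```

View pics/w11.png

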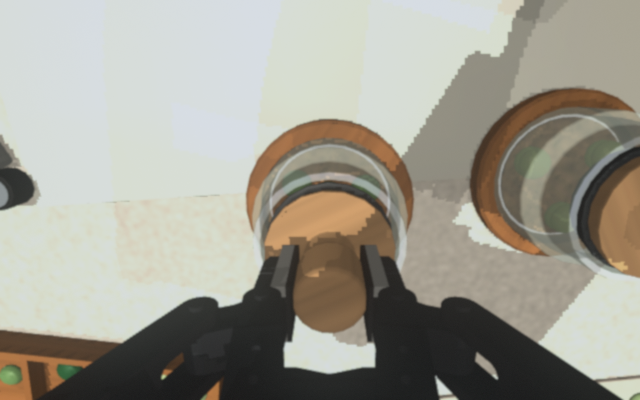

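The push is 12.2 N measured plus 1.5 N stopper weight, about 13.7 N, held for over a second with lateral force ≤1.3 N. I'll ease off most of the load and open.

{"name": "move_arm", "arguments": {
  "targets": "0 0 -0.05 0 1;0 0 -0.1 0 1;0 0 -0.14 0 1;0 0 -0.14 0 1"
}}

```text
time: 21.08
tool_pos: [599.3, -165.4, 95.7]
ee_rot: [[0.069, 0.998, 0.0], [0.998, -0.069, -0.0], [-0.0, 0.0, -1.0]]
ft_force: [1.1, -0.7, 3.6]
gripper_width: 0.305
```

```bash
python3 f.py
```

```text
21.375 [ 599.28 -165.44   95.71] [ 1.75 -0.16  4.18] [0.23 0.35 0.56]
```

{"name": "move_arm", "arguments": {
  "targets": "0 0 -0.06 0 1;0 0 -0.06 0 1;0 0 -0.06 0 0;0 0 -0.06 0 -0.2;0 0 -0.06 0 -0.2;0 0 -0.06 0 -0.2"
}}

```text
time: 22.12
tool_pos: [599.1, -165.4, 96.2]
ee_rot: [[0.069, 0.998, -0.0], [0.998, -0.069, 0.0], [0.0, -0.0, -1.0]]
ft_force: [0.1, -0.1, -0.2]
gripper_width: 0.602
```

```bash
python3 look.py w12
```

```text
22.125 [ 599.1 -165.4   96.2] [[0.069, 0.998, -0.0], [0.998, -0.069, 0.0], [0.0, -0.0, -1.0]] [ 0.12 -0.06 -0.2 ] 0.6015405586977556
```

View pics/w12.png

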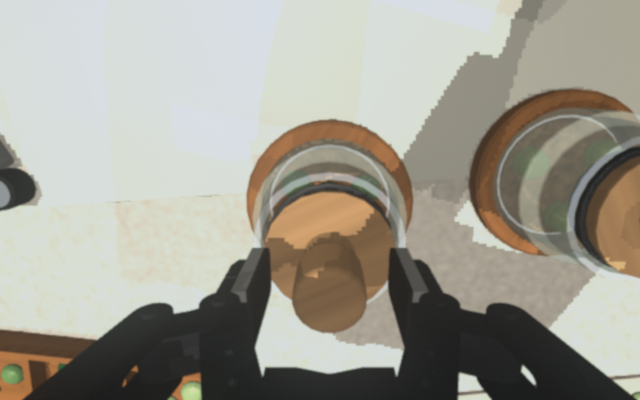

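The jaws are clear on both sides of the knob and the stopper hasn't moved. I'll go straight up, then shift to view the result.

{"name": "move_arm", "arguments": {
  "targets": "0 0 -2 0 -0.2;0 0 -5 0 -0.2;0 0 -9 0 -0.2;0 0 -13 0 -0.2;0 3 -15 0 -0.2;0 5 -15 0 -0.2;0 5 -15 0 -0.2;0 5 -15 0 -0.2;0 5 -15 0 -0.2"
}}

```text
time: 23.3
tool_pos: [648.3, -168.8, 246.1]
ee_rot: [[0.069, 0.998, -0.001], [0.998, -0.069, 0.0], [0.0, -0.001, -1.0]]
ft_force: [-0.6, -0.0, -0.1]
gripper_width: 0.603
```

```bash
python3 look.py w13; python3 - <<'E'
from h import *
for n in("side","top"):
    p,d=imaging.snapshot(n);cv2.imwrite(f"pics/{n}13.png",p)
w=cv2.imread("pics/w13.png");s=cv2.imread("pics/side13.png")
cv2.imwrite("pics/c13.png",np.hstack([cv2.resize(w[40:220,230:430],(400,360),interpolation=3),cv2.resize(s[150:260,330:452],(400,360),interpolation=3)]))
o=robot.get_obs();print(o["ft_force"])
E
```

```text
23.3 [ 648.3 -168.8  246.1] [[0.069, 0.998, -0.001], [0.998, -0.069, 0.0], [0.0, -0.001, -1.0]] [-0.64 -0.04 -0.11] 0.6034454897062035
[-0.53811215 -0.05597257  1.13751318]
```

View pics/c13.png

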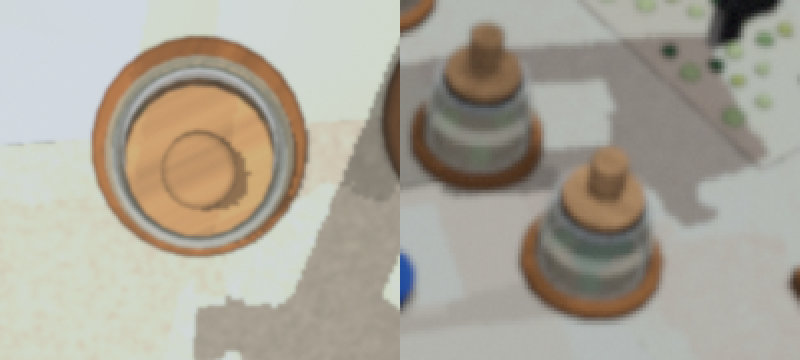

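View pics/w13.png

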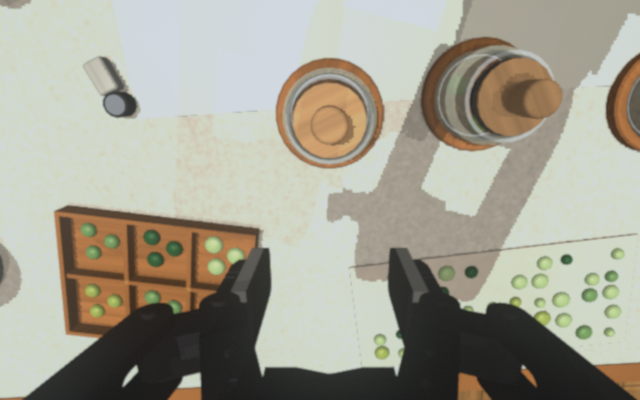

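View pics/top13.png

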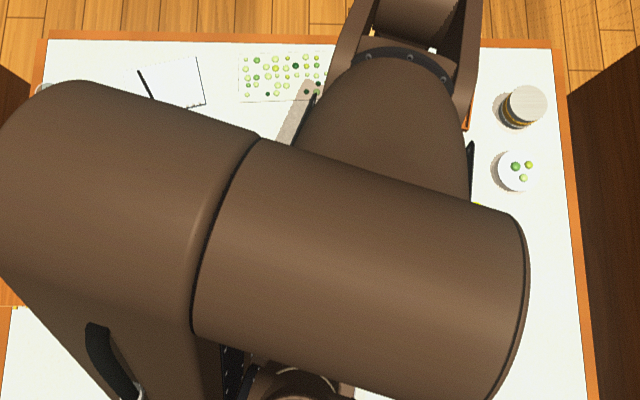

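Seated, level and central by eye. A quick numeric check of centring and tilt:

```bash
python3 - <<'E'
from h import *
o=pickle.load(open("pics/w13.pkl","rb"));w=cv2.imread("pics/w13.png")
hsv=cv2.cvtColor(w,cv2.COLOR_BGR2HSV);m=cv2.inRange(hsv,np.array((5,70,50)),np.array((28,255,255)))
k=np.zeros_like(m);cv2.circle(k,(329,119),38,255,-1);m&=k
cs,_=cv2.findContours(m,cv2.RETR_EXTERNAL,cv2.CHAIN_APPROX_NONE);c=max(cs,key=cv2.contourArea)
P=np.array([ray("wrist",*q[0],85,o)[:2] for q in c],np.float32);print("disc",cv2.fitEllipse(P))
g=cv2.cvtColor(w,cv2.COLOR_BGR2GRAY)[95:155,300:360];g=cv2.resize(g,None,fx=4,fy=4,interpolation=3)
H=cv2.HoughCircles(g,cv2.HOUGH_GRADIENT,1,50,param1=60,param2=20,minRadius=66,maxRadius=90)
print(H)
if H is not None:
    u,v,r=H[0,0];print("knob top@122",ray("wrist",300+(u+.5)/4-.5,95+(v+.5)/4-.5,122,o))
k[:]=0;cv2.circle(k,(329,113),62,255,-1);m2=cv2.inRange(hsv,np.array((4,110,60)),np.array((18,255,255)))&k
ys,xs=np.nonzero(m2);h=cv2.convexHull(np.array([ray("wrist",x,y,14,o)[:2] for x,y in zip(xs,ys)],np.float32));print("foot",cv2.fitEllipse(h))
E
```

```text
disc ((598.7138061523438, -165.43141174316406), (61.55379867553711, 61.853816986083984), 6.381373882293701)
[[[113.5 122.5  74. ]]]
knob top@122 [ 599.42830594 -166.29643782  122.        ]
foot ((599.1922607421875, -165.27333068847656), (108.09695434570312, 108.41714477539062), 3.750889539718628)
```

```bash
python3 - <<'E'
from rig import job
print(job.job_done())
E
```

```text
the job is handed in; nothing more can be done
None
```

I dropped the dark green cabochon into the open jar, seated the pale wood stopper in the sleeve and handed the job in at about 23 s of the 72 s. No verdict was reported.

**Push:** it was about 13.7 N, made up of 12.2 N measured plus about 1.5 N of stopper weight. I held it for over 0.9 s with sideways force around 1.3 N, eased off, and let go. The highest push I read stayed below 15 N.

**Last checks:**
- **Stone:** it was seen lying in the jar after the drop. I did not see it again once the stopper was in.
- **Centring:** the stopper disc is within about 0.5 mm of the jar's centre.
- **Tilt:** the knob top is about 1.1 mm from the disc centre over 37 mm of height, or 1.7° at most. That is within the measuring error and under the 4° limit.
- **Depth:** the underside is about 17 mm below the rim, worked out from the gripper height.
- **Robot:** the gripper was open and well clear, touching nothing.

**Disagreements:**
- **Wrist camera:** the first reading of its mount was off by 91 mm sideways. It contradicted the pictures and the fixed cameras. The next reading was right, agreeing with the top camera to about 1.3 mm, and I kept that one under a guard.
- **Side camera:** my hand-picked side pixels differed from the top and wrist cameras by 4–8 mm in y, so I did not use them.
- **Bystanders:** the arm hid most of the last top view, so I did not re-measure them. I felt no unexpected contact, and the loupe and the nearest closed jar looked unmoved.

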